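Nest the washed slide carriers on the drip hook

ROBOT

A 6-joint arm with a two-finger parallel gripper is mounted at the origin on the work surface. World frame = base frame: x ahead of the robot, y to its left, z up, the work surface at z = 0. Lengths are in mm, angles in rad, forces in N, time in s.
With the tool pointing down it reaches from about 350 to 775 mm from the base axis. Payload 7.3 kg.
Tool frame: the origin (TCP) lies at the very end of the fingers, on their centre line; the grasp point (between the pads) lies 19 mm behind it (bot.grip_point_offset is the distance from the TCP to the grasp point, in mm); z points along the fingers, y is the line along which they close (so a half turn about z gives the same grasp; the last joint's range is limited). The gripper opens to 92 mm and grips with 3 to 60 N. Pads are 19 mm wide; open, the fingers measure 130 mm over their backs; the gripper's body (75 mm by 190 mm) begins 47 mm behind the grasp point.
Start: joints at [-1.382, 0.342, 1.524, -0, 1.275, -0.146], TCP at [172.527, -495.862, 226.741] pointing down, gripper open.
Joint ranges: [-2.53, 2.53], [-0.77, 2.02], [0.04, 2.7], [-1, 4.14], [0.28, 2.66], [-3.11, 3.11]. Speed limits (rad/s): [2.57, 2.57, 3.14, 3.14, 3.14, 3.14].

INTERFACE

Orientations are given as [roll, pitch, yaw] about the fixed x, y, z axes, in that order (R = Rz(yaw) Ry(pitch) Rx(roll)).
In Python, from plant import bot gives the robot as it stands. The module is installed in compiled form; this text tells all that it offers.
- The arm moves only by the shell command python3 -m jog 'ROWS' [OPENING]. ROWS is JSON, a list of rows, each a list of 6 numbers: the shift along the tool's x, y, z in mm, then the turn, a rotation vector about the tool's x, y, z in rad. In form: [[dx, dy, dz, rx, ry, rz], ...]. A call has 1 to 12 rows; each row shifts and turns the commanded pose from where the row before left it, along the tool's axes as they then stand; what a row does not reach is not made up. A row lasts 1/10 s, in which the tool goes at most 50 mm and 8.59 degrees, less where a joint would pass 70% of its speed; a pose out of reach is approached as far as the arm can. A call with a gripper value outside its range is refused whole. OPENING is the opening in per cent of the stroke, from 0 (shut) to 100 (fully open), set as the call begins (- or left out, the last holds). The fingers move at their own pace and stop on an object; the grip force is fixed at half the most. Time passes only in rows, so rows that do not move let the fingers close. It gives the time, the measured TCP pose, the force, the opening and the grip force at its end, in the units of the state.
- bot.get_obs(): the state, without advancing time (a new reading comes with each control period).
- bot.capture(name): name is "scene" or "top" or "wrist"; returns the picture (384x512x3 uint8, red, green, blue); there is no depth.
- bot.camera_model(name): a dict with "fx", "fy", "cx", "cy" (pixels), "position" and "orientation" of the camera in the world; the wrist camera has in their place "T_tool_cam" (4x4, takes a point from camera to tool coordinates, whose origin is the TCP and whose axes are the flange's). Camera axes: x right, y down, z forward; pixel columns grow to the right and rows downward; lengths in mm; the calibration is good to about 2 mm. A picture is of the moment at which its call begins: read the wrist's pose just before it. camera_model takes no time and is no camera call.
- bot.close_job(): hands the job in; it is judged then, once.
Trained networks look in the newest picture that a camera, given by its name, has taken for a name from the list of things; names that differ only in an ending like _2 or _b are one class to them, and where a whole thing is asked for, a point or a joint stands for the part that bears it (a point fixed in the world has none). Each returns a list of dicts, best first, with "p" (0 to 1); they miss things now and then, are a little off and sometimes report something else, mostly with a low value. They report only what shows in the picture. A call takes as long as a camera call.
- bot.outline_of(target, camera): "mask" (384x512 bool, what is visible of it) and "pixel" ([column, row] in pixels, amid what is visible of it).
The state is a dict: "time": time; "joint_positions": joint angles; "dq": joint speeds; "tau": joint torques, N m; "tool_pos": TCP position; "tcp_rot": TCP orientation; "contact_force": force on the tool from outside, world axes, zero at the start; "moment": the same for the moment, N m; "grip_width": finger opening in mm; "finger_force": force on a finger pad.
Only numpy, scipy, OpenCV 4.12 (cv2) and the standard library are available. Lean on these libraries where they do the work, as an engineer would, in place of code of your own. Each camera call takes 0.05 s, during which the arm holds its last target. There are 200 camera calls.

TASK

Put the two washed rectangular slide carriers on the drip hook to drain: first hang the wide one by its loop on the hook's level arm, open side towards the tip, then the narrow one the same way round in front of it, nearer the tip, its back tucked in between the wide one's side walls. Let both hang still and square to the arm, and leave the round basket where it stands.

Things in the scene. Friction and masses are not known exactly. Their poses are not given: they have to be found in the camera images.
- wide_carrier: Steel pocket 130 mm wide (y), 50 deep (x), 90 high, loose; walls 3; front (-x) and top open; z up. Upright loop on its top crossbar: 50 wide outside (y), 36 inside, 8 thick, flat sides, peaked top. Origin: underside of the loop's peak, 140 above the pocket's foot, 50 above the crossbar; flat sides 15 to 50 below it, gripped across y from above. Back face at x +15, front edge at -34.
- narrow_carrier: As the wide one, with the same loop, loose: pocket 84 mm wide (y), 34 deep (x), 68 high, open to -x. Origin: underside of the loop's peak, 118 above the foot, 50 above the crossbar; back face at x +10, front edge at -24. Its back is tucked in when its origin hangs 8 to 40 nearer the tip than the wide one's; about 22 leaves the fingers room. Both weigh 0.1 to 0.4 kg and balance under the loop.
- hook_seat (a point): Point on top of the fixed drip hook's level round arm (10 mm diameter), 225 above the bench, where a loop's peak can rest. -x runs along the arm to the tip, +x to the post, z up. Post axis at x +70 (post 16 diameter, 8 higher than the arm). The arm is level to x -80, then bends up and ends at x -92, 12 higher than the arm's top. Its flat foot lies on the bench below.
- round_basket: Round steel basket 80 mm in diameter, 70 high, with the same loop (133 high in all), loose, standing among the carriers; stays on the bench. Origin: middle of its underside.

How it is judged:
By the outcome, as a careful person would: the job done as asked, in the order asked, and still so for the second after the job is handed in, with the robot touching nothing.
It also fails if it takes over 67 s, if anything falls off the work surface, if the arm or the gripper's body presses on something with over 40 N, if the wrist force passes 120 N, or if a joint passes its speed limit or range.

## Working session

There is one attempt and no reset: what is moved stays moved. The work goes in short steps, Python scripts to look and compute and a shell command to move; the robot and the scene stay as the last step left them, time stands still between calls to the robot, and variables do not carry over. Pictures are saved under pics/ and viewed, at most 10 in all, crops included, and the job is handed in when it is done.

```bash
mkdir -p pics
python3 - <<'E'
from plant import bot
import cv2,numpy as np
ims=[bot.capture(n)[...,::-1] for n in("scene","top")]
cv2.imwrite("pics/a.png",ims[0]);cv2.imwrite("pics/b.png",ims[1])
for c in("scene","top"):
    m=bot.camera_model(c);print(c,{k:np.round(v,3).tolist() for k,v in m.items()})
    for t in("wide_carrier","narrow_carrier","hook_seat","round_basket"):
        for r in bot.outline_of(t,c)[:3]:
            ys,xs=np.nonzero(r["mask"]);print(t,round(r["p"],2),r["pixel"],xs.min(),xs.max(),ys.min(),ys.max())
print(bot.camera_model("wrist"));print(bot.get_obs())
E
```

```text
scene {'fx': 358.703, 'fy': 358.703, 'cx': 256.059, 'cy': 197.886, 'position': [1019.286, -1.994, 733.102], 'orientation': [-2.457, 0.01, 1.408]}
wide_carrier 0.76 [374.7, 189.3] 345 406 160 207
narrow_carrier 0.7 [265.4, 187.8] 247 280 164 201
round_basket 0.8 [305.5, 262.6] 287 326 239 288
top {'fx': 395.421, 'fy': 395.421, 'cx': 260.102, 'cy': 196.404, 'position': [465.267, 71.471, 1149.51], 'orientation': [-3.054, 0.014, -1.578]}
wide_carrier 0.94 [155.1, 222.9] 127 182 209 245
narrow_carrier 0.66 [253.2, 246.2] 239 269 241 252
hook_seat 0.63 [348.8, 181.0] 326 375 153 224
round_basket 0.68 [235.4, 160.8] 220 249 147 178
{'fx': 335.3108819306145, 'fy': 335.3108819306145, 'cx': 248.62740170610462, 'cy': 193.30127917466334, 'T_tool_cam': array([[ 3.38752063e-04, -9.59399897e-01, -2.82049149e-01,
         7.57393374e+01],
       [ 9.99998776e-01, -1.05768174e-04,  1.56081174e-03,
        -1.20458265e-01],
       [-1.52727445e-03, -2.82049333e-01,  9.59398687e-01,
        -1.58090383e+02],
       [ 0.00000000e+00,  0.00000000e+00,  0.00000000e+00,
         1.00000000e+00]])}
{'time': 0.5, 'joint_positions': array([-1.38198146e+00,  3.42064980e-01,  1.52419554e+00,  1.41151018e-05,
        1.27539721e+00, -1.46019510e-01]), 'dq': array([ 1.16012613e-03, -1.28822013e-03, -1.61117195e-03,  8.12483945e-04,
       -1.43366257e-05,  4.68906633e-04]), 'tau': array([-1.00694433e-03, -4.30816269e+01, -2.44312173e+01,  7.17699272e-02,
        4.90478973e-02, -2.71803009e-05]), 'tool_pos': array([ 172.53258647, -495.81476761,  226.67335437]), 'tcp_rot': array([-3.14153024e+00, -2.28283023e-05,  3.34830270e-01]), 'contact_force': array([-0.11940143, -0.05897864,  0.24600884]), 'moment': array([-0.03096321,  0.00556374,  0.00189612]), 'finger_force': 0.0, 'grip_width': 91.75087839970237}
```

View pics/a.png

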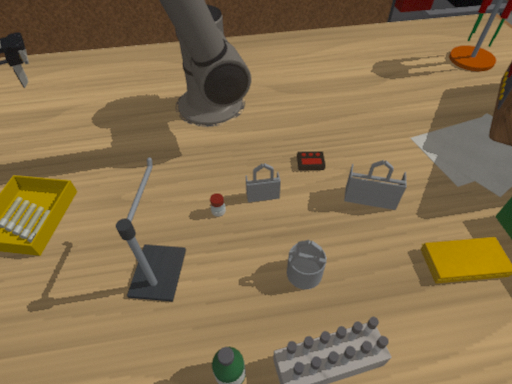

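View pics/b.png

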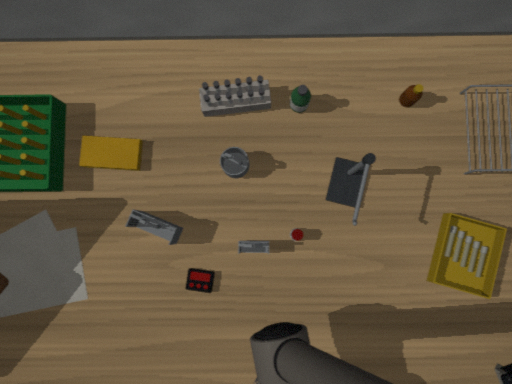

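The scene picture shows the wide carrier at (374,189), the narrow one at (265,187), the basket at (305,262), and the hook's post at (127,230) with its tip at (150,160). In the top picture, the hook's post is at (368,159) and its tip at (357,222). Next I'll work out rough positions.

```bash
cat > h.py <<'E'
from plant import bot
import numpy as np, cv2
from scipy.spatial.transform import Rotation as R
from scipy.optimize import minimize
def cam(n,obs=None):
    m=bot.camera_model(n); K=np.array([[m["fx"],0,m["cx"]],[0,m["fy"],m["cy"]],[0,0,1]])
    if n=="wrist":
        o=obs or bot.get_obs(); T=np.eye(4);T[:3,:3]=R.from_euler("xyz",o["tcp_rot"]).as_matrix();T[:3,3]=o["tool_pos"];T=T@m["T_tool_cam"]
    else:
        T=np.eye(4);T[:3,:3]=R.from_euler("xyz",m["orientation"]).as_matrix();T[:3,3]=m["position"]
    return K,T
def proj(c,P):
    K,T=c; q=(np.asarray(P,float)-T[:3,3])@T[:3,:3]@K.T
    return q[:,:2]/q[:,2:]
def unproj(c,uv,z):
    K,T=c; d=T[:3,:3]@np.linalg.inv(K)@[uv[0],uv[1],1]
    return T[:3,3]+d*(z-T[2,3])/d[2]
def place(P,x,y,z,yaw):
    return np.asarray(P,float)@R.from_euler("z",yaw).as_matrix().T+[x,y,z]
E
python3 - <<'E'
from h import *
t=cam("top");s=cam("scene")
for n,uv,z in[("post",(368,159),233),("tip",(357,222),237),("wide",(155,222),95),("narrow",(253,246),80),("basket",(235,160),40),("foot",(346,182),0)]:print(n,unproj(t,uv,z).round(0))
for n,uv,z in[("post",(126,225),233),("tip",(150,160),237),("wide",(374,189),60),("narrow",(265,188),50)]:print(n,unproj(s,uv,z).round(0))
E
```

```text
post [ 632. -169.  233.]
tip [ 485. -139.  237.]
wide [492. 366.  95.]
narrow [426. 105.  80.]
basket [667. 157.  40.]
foot [ 607. -165.    0.]
post [ 637. -168.  233.]
tip [ 489. -130.  237.]
wide [498. 371.  60.]
narrow [441. 109.  50.]
```

```bash
python3 -m jog '[[5,-2,-20,0,0,0],[20,-10,-20,0,0,0.05],[42,-22,-30,0,0,0],[42,-22,-30,0,0,0],[42,-22,-30,0,0,0],[42,-22,-30,0,0,0],[42,-22,-20,0,0,0],[42,-22,0,0,0,0],[42,-22,0,0,0,0],[42,-22,0,0,0,0],[36,-15,0,0,0,0],[18,-5,0,0,0,0]]'
python3 -m jog '[[0,0,0,0,0,0.08],[0,0,0,0,0,0.12],[0,0,0,0,0,0.12],[0,0,0,0,0,0.1],[0,0,0,0,0,0.05],[0,0,0,0,0,0],[0,0,0,0,0,0]]'
python3 - <<'E'
from h import *
o=bot.get_obs();im=bot.capture("wrist");np.save("w1.npy",im);np.save("w1T.npy",cam("wrist",o)[1])
for r in bot.outline_of("hook_seat","wrist"):print(r["p"],r["pixel"]);
cv2.imwrite("pics/c.png",im[...,::-1]);print(o["joint_positions"].round(2))
E
```

```text
time: 1.7
tool_pos: [497.5, -191.2, 393.0]
tcp_rot: [-3.141, -0.001, 0.288]
contact_force: [-0.1, -0.3, -0.3]
grip_width: 91.8
finger_force: 0.0
time: 2.4
tool_pos: [495.6, -193.8, 393.1]
tcp_rot: [-3.142, 0.0, -0.184]
contact_force: [0.9, 1.1, 0.4]
grip_width: 92.0
finger_force: 0.0
0.73 [209.7, 78.2]
[-0.52  0.29  1.15  0.    1.7   1.24]
```

View pics/c.png

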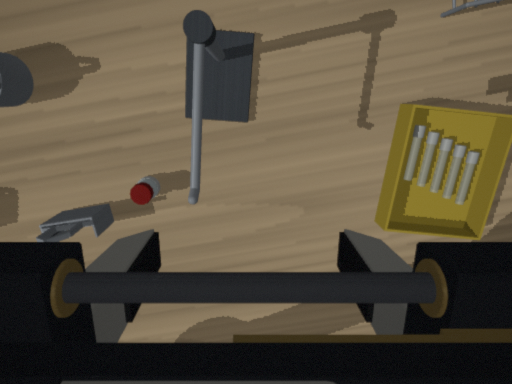

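The wrist picture shows the hook's post knob at (200,27), its arm running down to the tip at (194,197), and the narrow carrier at the left edge around (78,222). Next I'll fit the hook's pose.

Run:
```python
from h import *
from scipy.optimize import least_squares
Kw=cam("wrist")[0];w=(Kw,np.load("w1T.npy"))
bot.capture("wrist") ; m=bot.outline_of("hook_seat","wrist")[0]["mask"]
im=cv2.cvtColor(np.load("w1.npy"),cv2.COLOR_RGB2GRAY)
L=[]
for r in range(70,181,10):
    xs=np.nonzero(m[r,:240])[0]
    xs2=186+np.nonzero(im[r,186:212]>0)[0]
    L.append((xs.min(),xs.max(),r))
print(L); print(im[100,180:220],im[150,180:215])
t=cam("top");s=cam("scene")
bot.capture("top");mt=bot.outline_of("hook_seat","top")[0]["mask"]
print([(r,np.nonzero(mt[r])[0].min(),np.nonzero(mt[r])[0].max()) for r in range(150,226,6) if mt[r].any()])
# arm-axis centres from grey image will be entered later
```

```text
[(np.int64(186), np.int64(239), 70), (np.int64(186), np.int64(239), 80), (np.int64(185), np.int64(239), 90), (np.int64(186), np.int64(239), 100), (np.int64(186), np.int64(239), 110), (np.int64(192), np.int64(239), 120), (np.int64(193), np.int64(200), 130), (np.int64(192), np.int64(200), 140), (np.int64(191), np.int64(200), 150), (np.int64(191), np.int64(200), 160), (np.int64(191), np.int64(199), 170), (np.int64(190), np.int64(199), 180)]
[122 123 122 123 118  88  61  55  52  51  55  61  94 116 126 126 121 112
 102  90  77  67  61  58  52  55  56  55  53  55  56  57  54  53  53  54
  53  52  54  55] [117 117 119 117 119 118 118 118 117 117 118 120 122 137 131 116 108  96
  84  72  69  98 115 119 120 119 119 118 118 119 118 118 117 118 116]
[(156, np.int64(364), np.int64(375)), (162, np.int64(334), np.int64(373)), (168, np.int64(333), np.int64(369)), (174, np.int64(331), np.int64(368)), (180, np.int64(329), np.int64(366)), (186, np.int64(328), np.int64(365)), (192, np.int64(327), np.int64(364)), (198, np.int64(327), np.int64(362)), (204, np.int64(340), np.int64(361)), (210, np.int64(353), np.int64(359)), (216, np.int64(353), np.int64(358)), (222, np.int64(353), np.int64(356))]
```

Run:
```python
from h import *
from scipy.optimize import least_squares
w=(cam("wrist")[0],np.load("w1T.npy"));t=cam("top");s=cam("scene")
def res(p,only=None):
    M=lambda *P:place(P,p[0],p[1],225,p[2])
    out=[]
    def line(c,pts,sc):
        a,b=proj(c,M((40,0,-5),(-75,0,-5)));n=np.array([-(b-a)[1],(b-a)[0]])/np.linalg.norm(b-a)
        return ((np.array(pts)-a)@n*sc).tolist()
    r={}
    r['w']=line(w,[(197,100),(196.4,130),(196,150),(195,170)],1)+(proj(w,M((70,0,8),(-92,0,9)))-[(200,27),(194,197)]).ravel().tolist()
    r['t']=line(t,[(359.5,204),(356.5,210)],0)+(2*(proj(t,M((70,0,8),(-92,0,9)))-[(369,159),(356.5,222)])).ravel().tolist()
    r['s']=(1.5*(proj(s,M((70,0,8),(-92,0,9)))-[(126,228),(150,160)])).ravel().tolist()
    return np.array(sum([r[k] for k in (only or 'wts')],[]))
for o in('w','t','s','wts'):
    f=least_squares(res,[565,-155,-.2],args=(o,));print(o,f.x.round(3),f.fun.round(1))
```

```text
w [ 5.68550e+02 -1.58769e+02 -2.68000e-01] [ 1.3  0.7  0.3  0.4 -0.7 -3.9 -1.9  5.1]
t [ 5.69108e+02 -1.57553e+02 -2.26000e-01] [-0.   0.   1.  -4.8 -1.   4.7]
s [ 5.75382e+02 -1.52072e+02 -2.29000e-01] [-0.   0.1  0.  -0.1]
wts [ 5.69382e+02 -1.57493e+02 -2.44000e-01] [-0.4 -0.3 -0.2  0.5 -4.3 -4.8 -1.2  4.7 -0.   0.   2.1 -4.8 -2.6  4.1
 -5.5 -3.6 -3.  -2.8]
```

Run:
```python
from h import *
im=np.load("w1.npy")[0:215,150:270,::-1]
sc=bot.capture("scene")[140:310,95:200,::-1]
a=cv2.resize(im,None,fx=2.7,fy=2.7,interpolation=3);b=cv2.resize(sc,None,fx=3.4,fy=3.4,interpolation=3)
h=max(len(a),len(b));pad=lambda q:cv2.copyMakeBorder(q,0,h-len(q),0,4,0)
cv2.imwrite("pics/d.png",np.hstack([pad(a),pad(b)]))
```

```text
(no output)
```

View pics/d.png

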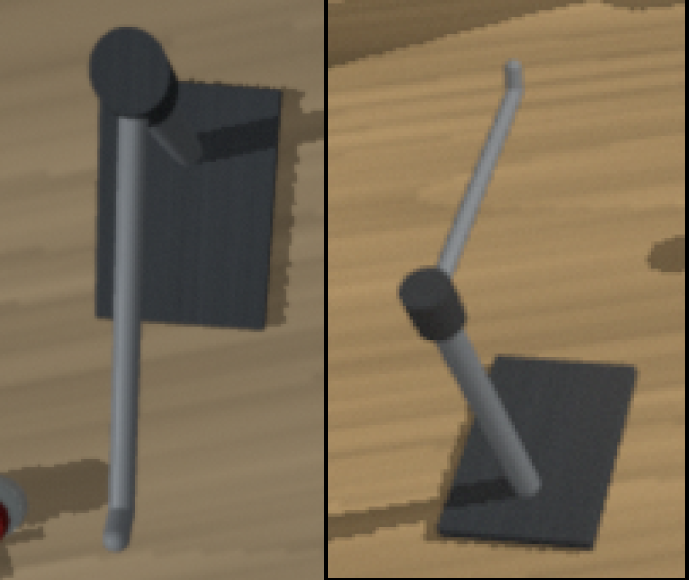

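The crop shows a knob wider than the post at wrist pixel (197,26) and the post's base at (221,57). The bend is at (195,188) and the tip at (193,200).

Run:
```python
from h import *
w=(cam("wrist")[0],np.load("w1T.npy"));t=cam("top");s=cam("scene")
def tri(uw,us):
    P=[c[0]@np.linalg.inv(c[1])[:3] for c in(w,s)]
    X=cv2.triangulatePoints(P[0],P[1],np.array(uw,float),np.array(us,float));return (X[:3]/X[3]).ravel().round(1)
print("base",tri((221.5,57.4),(153.5,283.5)),unproj(w,(221.5,57.4),8).round(),unproj(s,(153.5,283.5),8).round())
print("bend",tri((194.8,188),(149.7,166.5)),unproj(w,(194.8,188),220).round(),unproj(s,(149.7,166.5),220).round())
print("end",tri((193.3,200),(149.4,160)),unproj(w,(193.3,200),232).round(),unproj(s,(149.4,160),232).round())
print("knob",tri((197,26),(125.5,225)),unproj(w,(197,26),233).round(),unproj(s,(125.5,225),233).round(),unproj(t,(369,159),233).round())
print("arm",unproj(w,(197,100),220),unproj(w,(195.5,170),220))
```

```text
base [ 6.313e+02 -1.765e+02 -1.000e-01] [ 631. -178.    8.] [ 635. -174.    8.]
bend [ 489.1 -136.1  218.7] [ 490. -137.  220.] [ 490. -135.  220.]
end [ 479.7 -134.3  227.9] [ 481. -136.  232.] [ 484. -133.  232.]
knob [ 634.3 -172.3  228.5] [ 634. -175.  233.] [ 637. -169.  233.] [ 632. -172.  233.]
arm [ 574.40221486 -159.10931239  220.        ] [ 508.34769981 -142.32750509  220.        ]
```

```bash
python3 -m jog '[[-8,-14,0,0,0,0],[-18,-34,0,0,0,0],[-22,-41,0,0,0,0],[-24,-42,0,0,0,0],[-24,-42,10,0,0,0],[-24,-42,15,0,0,0],[-24,-42,15,0,0,0],[-18,-34,10,0,0,-0.05],[-10,-18,5,0,0,-0.1],[-4,-8,5,0,0,-0.03],[0,0,0,0,0,0],[0,0,0,0,0,0]]'
python3 - <<'E'
from h import *
o=bot.get_obs();im=bot.capture("wrist");np.save("w2.npy",im);np.save("w2T.npy",cam("wrist",o)[1])
for r in bot.outline_of("narrow_carrier","wrist")[:2]:
    ys,xs=np.nonzero(r["mask"]);print(r["p"],r["pixel"],xs.min(),xs.max(),ys.min(),ys.max())
np.save("w2m.npy",bot.outline_of("narrow_carrier","wrist")[0]["mask"])
cv2.imwrite("pics/e.png",im[...,::-1])
E
```

```text
time: 3.95
tool_pos: [379.3, 147.6, 333.7]
tcp_rot: [3.141, -0.001, -0.007]
contact_force: [-0.2, -0.5, -0.2]
grip_width: 91.8
finger_force: 0.0
0.69 [284.9, 119.3] 249 317 107 135
```

```bash
python3 -m jog '[[2,-15,0,0,0,0],[4,-35,0,0,0,0],[5,-42,0,0,0,0],[5,-42,0,0,0,0],[4,-38,0,0,0,0],[0,-20,0,0,0,0],[0,-8,0,0,0,0],[0,0,0,0,0,0],[0,0,0,0,0,0]]'
python3 - <<'E'
from h import *
o=bot.get_obs();im=bot.capture("wrist");np.save("w3.npy",im);np.save("w3T.npy",cam("wrist",o)[1])
for r in bot.outline_of("wide_carrier","wrist")[:2]:
    ys,xs=np.nonzero(r["mask"]);print(r["p"],r["pixel"],xs.min(),xs.max(),ys.min(),ys.max())
np.save("w3m.npy",bot.outline_of("wide_carrier","wrist")[0]["mask"])
a=cv2.imread("pics/e.png")[:260];cv2.imwrite("pics/f.png",np.vstack([a,im[:260,:,::-1]]))
E
```

```text
time: 5.0
tool_pos: [400.5, 346.9, 333.5]
tcp_rot: [3.141, -0.0, -0.007]
contact_force: [-0.0, -0.3, 0.6]
grip_width: 92.2
finger_force: 0.0
0.9 [218.1, 88.2] 159 278 48 133
```

View pics/f.png

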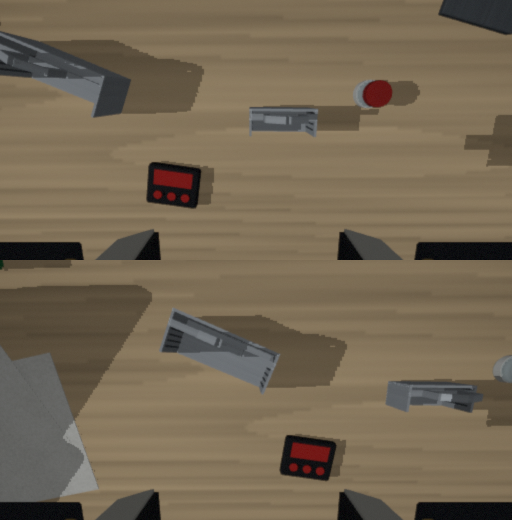

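The upper half shows the narrow carrier at (284,120), nearly square to the base. The lower half shows the wide carrier at (220,350), turned about -0.37 rad. On both, the loop sits towards +x and the pocket opens towards -x. Next I'll fit silhouettes.

```bash
cat >> h.py <<'E'
def model(w):  # boxes relative to the origin (loop peak underside)
    W,b,f,H,top=(130,15,-34,140,-50) if w else (84,10,-24,118,-50)
    B=lambda x,y,z:[(i,j,k) for i in x for j in y for k in z]
    h=W/2
    S=[B((b-3,b),(-h,h),(-H,top)),B((f,b),(h-3,h),(-H,top)),B((f,b),(-h,-h+3),(-H,top)),B((f,b),(-h,h),(-H,-H+3)),B((-4,4),(-h,h),(top-6,top))]
    for s in(1,-1):
        S+= [B((-4,4),(s*18,s*25),(-50,-15)),[(x,y,z) for x in(-4,4) for y,z in((s*18,-15),(s*25,-15),(0,0),(0,11))]]
    return S
def mask(c,S,x,y,z,yaw):
    m=np.zeros((384,512),np.uint8)
    for P in S:
        q=proj(c,place(P,x,y,z,yaw)); cv2.fillConvexPoly(m,cv2.convexHull((q*16).round().astype(np.int32)),1,shift=4)
    return m>0
def fit(S,z,views,p0):
    def cost(p):
        return -sum((a:=mask(c,S,p[0],p[1],z,p[2]/100),(a&m).sum()/(a|m).sum())[1]*k for c,m,k in views)/sum(v[2] for v in views)
    f=minimize(cost,p0,method="Nelder-Mead",options=dict(initial_simplex=np.array(p0)+np.array([[0,0,0],[8,0,0],[0,8,0],[0,0,12]])))
    return f.x,-f.fun
E
python3 - <<'E'
from h import *
K=cam("wrist")[0]
bot.capture("top");bot.capture("scene")
for n,w,z,i,p in(("wide_carrier",1,140,3,[490,368,-37]),("narrow_carrier",0,118,2,[434,107,0])):
    S=model(w);V={c:(cam(c),bot.outline_of(n,c)[0]["mask"],1) for c in("top","scene")};V["wrist"]=((K,np.load(f"w{i}T.npy")),np.load(f"w{i}m.npy"),2)
    for k in("top","scene","wrist"):print(n,k,*fit(S,z,[V[k]],p))
    print(n,"all",*fit(S,z,list(V.values()),p))
    q=np.array(p);q[2]+=314;print(n,"all flipped",*fit(S,z,list(V.values()),q))
E
```

```text
wide_carrier top [488.379891   375.45435797 -39.84421906] 0.9552529182879378
wide_carrier scene [485.84243064 379.84019834 -40.07832237] 0.9400491400491401
wide_carrier wrist [487.9376307  375.27210217 -39.4733903 ] 0.976401179941003
wide_carrier all [488.56218177 376.37723428 -39.30607503] 0.9457899463362202
wide_carrier all flipped [474.13718577 381.39734364 275.88446009] 0.8584725389770456
narrow_carrier top [427.59912203 104.8066141    1.5687736 ] 0.8971291866028708
narrow_carrier scene [426.18541768 106.75182085   5.08726413] 0.8297655453618756
narrow_carrier wrist [428.96248782 104.27829235  -0.9259378 ] 0.9415437003405221
narrow_carrier all [428.17838638 104.05122968  -2.49109204] 0.8867107688848921
narrow_carrier all flipped [417.40815147 105.51381077 309.00954931] 0.773944496957083
```

```bash
python3 -m jog '[[10,-4,10,0,0,0],[26,-8,20,0,0,0],[28,-8,25,0,0,0.05],[18,-6,25,0,0,0.08],[4,-2,20,0,0,0.1],[0,0,20,0,0,0.08],[0,0,20,0,0,0.05],[0,0,10,0,0,0.03],[0,0,5,0,0,0],[0,0,0,0,0,0],[0,0,0,0,0,0]]'
python3 - <<'E'
from h import *
o=bot.get_obs();c=cam("wrist",o);bot.capture("wrist")
r=bot.outline_of("wide_carrier","wrist")[0];S=model(1);print(r["p"])
print(*fit(S,140,[(c,r["mask"],1)],[488,375.5,-39.5]))
d=np.array([488,375.5,97])-o["tool_pos"];M=R.from_euler("xyz",o["tcp_rot"]).as_matrix();print(o["tool_pos"],o["tcp_rot"],(M.T@d).round(1))
E
```

```text
time: 6.55
tool_pos: [487.3, 374.3, 178.7]
tcp_rot: [-3.141, -0.001, -0.395]
contact_force: [0.1, 0.1, 0.2]
grip_width: 91.9
finger_force: 0.0
0.72
[488.31763065 376.0425136  -39.70488688] 0.9731589814177564
[487.25786735 374.30864855 178.72315172] [-3.14102694e+00 -5.37952108e-04 -3.94585824e-01] [ 0.2 -1.3 81.7]
```

```bash
python3 -m jog '[[0,-1.5,15,0,0,0],[0,0,20,0,0,0],[0,0,20,0,0,0],[0,0,15,0,0,0],[0,0,8,0,0,0],[0,0,4,0,0,0],[0,0,0,0,0,0],[0,0,0,0,0,0]]' && python3 -m jog '[[0,0,0,0,0,0],[0,0,0,0,0,0],[0,0,0,0,0,0],[0,0,0,0,0,0],[0,0,0,0,0,0],[0,0,0,0,0,0]]' 40
```

```text
time: 7.45
tool_pos: [487.9, 375.8, 97.3]
tcp_rot: [-3.14, -0.001, -0.395]
contact_force: [-0.5, 0.7, 0.9]
grip_width: 91.7
finger_force: 0.0
time: 8.05
tool_pos: [487.5, 375.6, 96.5]
tcp_rot: [-3.141, -0.0, -0.395]
contact_force: [-0.4, 1.0, 0.2]
grip_width: 49.6
finger_force: 30.0
```

```bash
python3 -m jog '[[0,0,-5,0,0,0],[0,0,-12,0,0,0],[0,0,-22,0,0,0],[0,0,-30,0,0,-0.025],[0,0,-30,0,0,-0.04],[0,0,-30,0,0,-0.04],[0,0,-22,0,0,-0.03],[0,6,-14,0,0,-0.01],[2,16,-8,0,0,0],[5,26,0,0,0,0],[6,34,0,0,0,0],[6,36,0,0,0,0]]' && python3 -m jog '[[6,36,0,0,0,0],[6,36,0,0,0,0],[6,36,0,0,0,0],[6,36,0,0,0,0],[6,36,0,0,0,0],[6,36,0,0,0,0],[6,36,0,0,0,0],[6,36,0,0,0,0],[5,36,0,0,0,0],[3,26,0,0,0,0],[2,16,0,0,0,0],[0,8,0,0,0,0]]' && python3 -m jog '[[0,0,0,0,0,0],[0,0,0,0,0,0],[0,0,0,0,0,0]]'
python3 - <<'E'
from h import *
o=bot.get_obs();im=bot.capture("scene")
T=np.array([440,-124,270])-o["tool_pos"];M=R.from_euler("xyz",o["tcp_rot"]).as_matrix();print((M.T@T).round(1))
cv2.imwrite("pics/g.png",cv2.resize(im[60:310,60:340,::-1],None,fx=2,fy=2))
E
```

```text
time: 9.25
tool_pos: [475.4, 254.3, 268.5]
tcp_rot: [3.14, 0.002, -0.25]
contact_force: [0.3, -0.4, -3.2]
grip_width: 49.8
finger_force: 30.0
time: 10.45
tool_pos: [438.5, -121.8, 268.7]
tcp_rot: [3.141, 0.002, -0.253]
contact_force: [-0.3, 0.4, -3.4]
grip_width: 49.6
finger_force: 30.0
time: 10.75
tool_pos: [440.0, -119.4, 269.4]
tcp_rot: [-3.141, 0.0, -0.249]
contact_force: [-0.1, -0.5, -2.5]
grip_width: 49.5
finger_force: 30.0
[ 1.1  4.4 -0.6]
```

View pics/g.png

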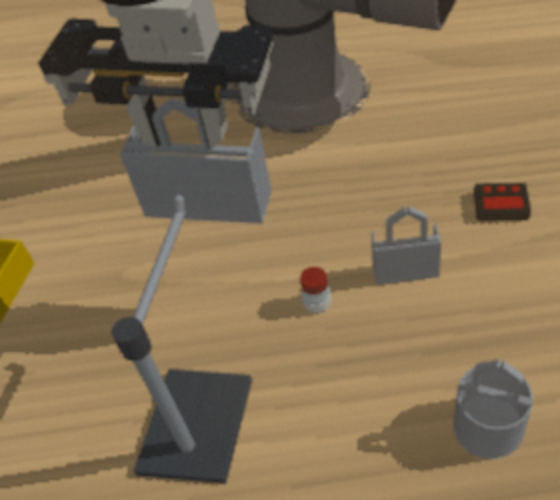

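The scene crop shows the wide carrier held upright at about (195,170), with its back facing the post and the loop lined up with the hook's tip at (180,203). Next I lower it to threading height.

```bash
python3 -m jog '[[0,2,5,0,0,0],[1,2,12,0,0,0],[0,1,15,0,0,0],[0,0,15,0,0,0],[0,0,10,0,0,0],[0,0,5,0,0,0],[0,0,0,0,0,0],[0,0,0,0,0,0],[0,0,0,0,0,0]]'
python3 - <<'E'
from h import *
o=bot.get_obs();c=cam("wrist",o);im=bot.capture("wrist")
M=R.from_euler("xyz",o["tcp_rot"]).as_matrix();T=np.array([566,-156.8,207]);print((M.T@(T-o["tool_pos"])).round(1),proj(c,place([(-80,0,-5),(-92,0,9),(30,0,-5)],566,-156.8,225,-.25)).round(0))
cv2.imwrite("pics/i.png",im[...,::-1])
E
```

```text
time: 11.7
tool_pos: [440.3, -125.5, 208.1]
tcp_rot: [3.141, -0.001, -0.25]
contact_force: [0.4, -0.5, -2.6]
grip_width: 49.8
finger_force: 30.0
[129.6  -0.8   1.3] [[ 246.  157.]
 [ 246.  192.]
 [ 246. -156.]]
```

View pics/i.png

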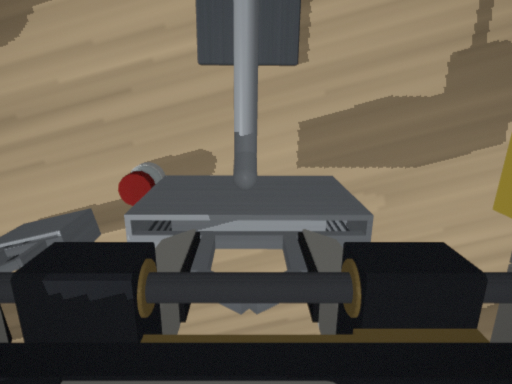

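The wrist picture shows the arm centred at column 246 between the fingers (centre about 248) with its tip at row 187, so it is lined up. Sliding on.

```bash
python3 -m jog '[[3,0,0,0,0,0],[7,0,0,0,0,0],[12,0,0,0,0,0],[15,-0.5,0,0,0,0],[16,0,0,0,0,0],[16,-0.5,0,0,0,0],[16,0,0,0,0,0],[16,0,0,0,0,0],[14,0,0,0,0,0],[10,0,0,0,0,0],[5,0,0,0,0,0],[2,0,0,0,0,0]]' && python3 -m jog '[[0,0,2,0,0,0],[0,0,5,0,0,0],[0,0,6,0,0,0],[0,0,5,0,0,0],[0,0,2,0,0,0],[0,0,1,0,0,0],[0,0,0,0,0,0],[0,0,0,0,0,0]]'
```

```text
time: 12.95
tool_pos: [568.3, -157.1, 207.2]
tcp_rot: [3.142, 0.0, -0.25]
contact_force: [0.4, 1.1, -1.9]
grip_width: 49.8
finger_force: 30.0
time: 13.75
tool_pos: [568.1, -157.1, 186.7]
tcp_rot: [3.141, -0.001, -0.25]
contact_force: [-0.4, 0.4, -3.2]
grip_width: 49.5
finger_force: 30.0
```

```bash
for i in 1 ; do python3 -m jog '[[0,0,1.5,0,0,0],[0,0,1.5,0,0,0],[0,0,0,0,0,0],[0,0,0,0,0,0]]'; python3 -m jog '[[0,0,1,0,0,0],[0,0,0.5,0,0,0],[0,0,0,0,0,0]]'; done
```

```text
time: 14.15
tool_pos: [568.0, -157.1, 183.4]
tcp_rot: [3.142, 0.0, -0.25]
contact_force: [-0.4, 0.8, -2.6]
grip_width: 49.6
finger_force: 30.0
time: 14.45
tool_pos: [568.2, -157.2, 182.9]
tcp_rot: [3.141, -0.001, -0.25]
contact_force: [-2.2, 0.2, 4.9]
grip_width: 50.0
finger_force: 30.0
```

```bash
python3 -m jog '[[0,0,-0.3,0,0,0],[0,0,0,0,0,0],[0,0,0,0,0,0],[0,0,0,0,0,0]]' 62 && python3 -m jog '[[0,0,-3,0,0,0],[0,0,-8,0,0,0],[0,0,-15,0,0,0],[0,0,-25,0,0,0],[0,0,-30,0,0,0],[0,0,-30,0,0,0],[0,0,-20,0,0,0],[0,0,-10,0,0,0],[0,0,0,0,0,0],[0,0,0,0,0,0]]'
python3 - <<'E'
from h import *
bot.capture("scene");im=bot.capture("scene")
S=model(1);o=bot.get_obs()
for c in("scene","top"):
    if c=="top":bot.capture("top")
    rs=bot.outline_of("wide_carrier",c)
    if rs:print(c,rs[0]["p"],*fit(S,225,[(cam(c),rs[0]["mask"],1)],[568,-157,-25]))
rs=bot.outline_of("narrow_carrier","scene");print([ (r["p"],r["pixel"]) for r in rs])
cv2.imwrite("pics/j.png",cv2.resize(im[60:310,60:340,::-1],None,fx=2,fy=2))
E
```

```text
time: 14.85
tool_pos: [568.0, -157.1, 182.0]
tcp_rot: [3.142, 0.0, -0.25]
contact_force: [-0.2, 0.1, -0.4]
grip_width: 56.6
finger_force: 0.0
time: 15.85
tool_pos: [567.7, -156.9, 322.3]
tcp_rot: [-3.141, 0.001, -0.25]
contact_force: [-0.8, -0.4, 0.4]
grip_width: 57.1
finger_force: 0.0
scene 0.65 [ 565.53662258 -157.57817751  -26.87916749] 0.7494600431965442
top 0.55 [ 565.20394519 -144.08704207  -24.14168276] 0.516546762589928
[(0.63, [264.3, 188.8])]
```

View pics/j.png

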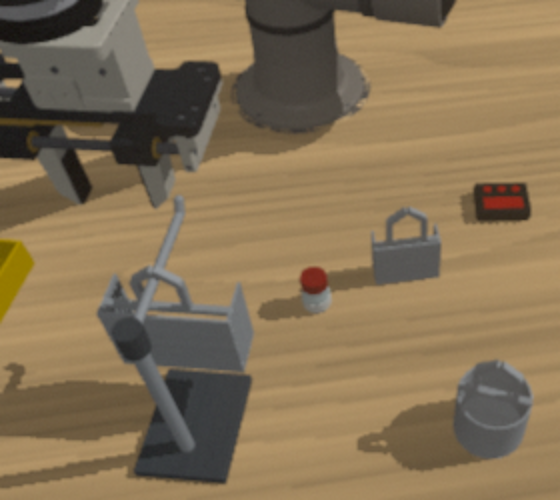

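The crop shows the wide carrier hanging on the arm at about (190,325), with its loop over the arm at (160,280) and its back towards the post. The narrow one still stands at (405,250). Next I fetch the narrow one.

```bash
python3 -m jog '[[-6,-7,0,0,0,0],[-18,-18,0,0,0,0],[-26,-29,0,0,0,0],[-30,-33,0,0,0,0],[-30,-33,0,0,0,0],[-30,-33,0,0,0,0],[-28,-31,0,0,0,0],[-19,-21,0,0,0,0],[-9,-10,0,0,0,0],[-3,-4,10,0,0,0],[0,0,20,0,0,-0.02],[0,0,25,0,0,-0.06]]' 100 && python3 -m jog '[[0,0,25,0,0,-0.08],[0,0,20,0,0,-0.06],[0,0,10,0,0,-0.02],[0,0,5,0,0,0],[0,0,0,0,0,0],[0,0,0,0,0,0]]'
python3 - <<'E'
from h import *
o=bot.get_obs();c=cam("wrist",o);bot.capture("wrist")
r=bot.outline_of("narrow_carrier","wrist")[0];S=model(0);print(r["p"])
print(*fit(S,118,[(c,r["mask"],1)],[428.7,104.3,-1]))
bot.capture("top")
for q in bot.outline_of("narrow_carrier","top"):print(q["p"],q["pixel"])
d=np.array([428.7,104.3,75])-o["tool_pos"];M=R.from_euler("xyz",o["tcp_rot"]).as_matrix();print(o["tool_pos"],o["tcp_rot"],(M.T@d).round(1))
E
```

```text
time: 17.35
tool_pos: [430.1, 103.8, 267.5]
tcp_rot: [3.141, -0.002, -0.169]
contact_force: [-0.3, -0.2, 0.5]
grip_width: 91.6
finger_force: 0.0
time: 17.95
tool_pos: [430.1, 104.3, 208.9]
tcp_rot: [3.142, -0.001, -0.011]
contact_force: [-0.3, 0.9, -0.2]
grip_width: 91.8
finger_force: 0.0
0.58
[428.48575996 104.48197125  -1.09106249] 0.9507389162561576
[430.05011428 104.25496641 208.90723097] [ 3.14152972e+00 -1.42049240e-03 -1.12257508e-02] [ -1.5  -0.  133.9]
```

```bash
python3 -m jog '[[-0.5,0,15,0,0,0],[-1,0,25,0,0,0],[0,0,30,0,0,0],[0,0,28,0,0,0],[0,0,20,0,0,0],[0,0,11,0,0,0],[0,0,5,0,0,0],[0,0,0,0,0,0],[0,0,0,0,0,0]]' && python3 -m jog '[[0,0,0,0,0,0],[0,0,0,0,0,0],[0,0,0,0,0,0],[0,0,0,0,0,0],[0,0,0,0,0,0],[0,0,0,0,0,0]]' 40
```

```text
time: 19.05
tool_pos: [428.5, 104.5, 74.9]
tcp_rot: [3.142, -0.001, -0.01]
contact_force: [-0.7, -1.4, -0.0]
grip_width: 91.8
finger_force: 0.0
time: 19.65
tool_pos: [427.9, 104.4, 74.3]
tcp_rot: [3.142, -0.0, -0.01]
contact_force: [0.2, -0.4, -0.8]
grip_width: 49.9
finger_force: 30.0
```

```bash
python3 -m jog '[[0,0,-5,0,0,0],[0,0,-12,0,0,0],[0,0,-20,0,0,0.02],[0,0,-25,0,0,0.05],[0,0,-25,0,0,0.06],[0,0,-22,0,0,0.06],[0,0,-15,0,0,0.04],[0,0,-8,0,0,0.01],[2,8,-2,0,0,0],[5,18,0,0,0,0],[9,28,0,0,0,0],[10,32,0,0,0,0]]' && python3 -m jog '[[10,32,0,0,0,0],[10,32,0,0,0,0],[9,28,0,0,0,0],[7,21,0,0,0,0],[4,13,0,0,0,0],[2,6,0,0,0,0],[0,1,0,0,0,0],[0,0,0,0,0,0],[0,0,0,0,0,0]]'
python3 - <<'E'
from h import *
o=bot.get_obs();c=cam("wrist",o);im=bot.capture("wrist")
M=R.from_euler("xyz",o["tcp_rot"]).as_matrix();T=np.array([546.8,-151.7,207]);print((M.T@(T-o["tool_pos"])).round(1))
cv2.imwrite("pics/k.png",im[...,::-1])
E
```

```text
time: 20.85
tool_pos: [431.1, 13.8, 207.3]
tcp_rot: [3.141, 0.002, -0.248]
contact_force: [1.6, -0.7, -0.9]
grip_width: 49.6
finger_force: 30.0
time: 21.75
tool_pos: [439.5, -123.7, 208.2]
tcp_rot: [-3.141, 0.0, -0.249]
contact_force: [-0.1, 0.2, -1.2]
grip_width: 49.3
finger_force: 30.0
[110.9   0.7   1.2]
```

View pics/k.png

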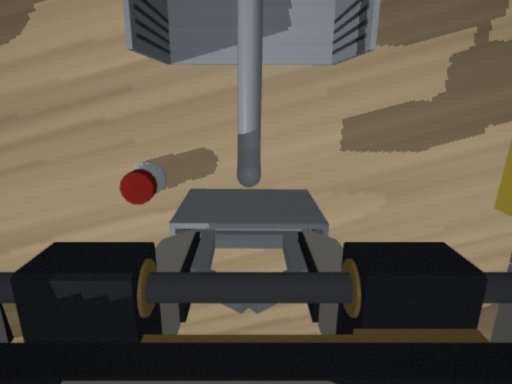

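The wrist picture shows the wide carrier hanging square at the top, centred near column 252. The arm is at column 249 and the narrow carrier is centred at 249, so I slide on.

```bash
python3 -m jog '[[3,0.5,0,0,0,0],[7,0,0,0,0,0],[11,0,0,0,0,0],[14,0,0,0,0,0],[15,0,0,0,0,0],[15,0,0,0,0,0],[14,0,0,0,0,0],[12,0,0,0,0,0],[9,0,0,0,0,0],[6,0,0,0,0,0],[3,0,0,0,0,0],[2,0,0,0,0,0]]' && python3 -m jog '[[0,0,2,0,0,0],[0,0,5,0,0,0],[0,0,6,0,0,0],[0,0,5,0,0,0],[0,0,3,0,0,0],[0,0,1.5,0,0,0],[0,0,1,0,0,0],[0,0,0,0,0,0],[0,0,0,0,0,0]]'
```

```text
time: 23.0
tool_pos: [547.1, -152.5, 208.1]
tcp_rot: [3.142, 0.0, -0.25]
contact_force: [-0.3, 0.1, -1.7]
grip_width: 49.5
finger_force: 30.0
time: 23.9
tool_pos: [547.1, -152.6, 184.9]
tcp_rot: [3.141, -0.0, -0.25]
contact_force: [-0.3, -0.1, -1.9]
grip_width: 49.7
finger_force: 30.0
```

```bash
python3 -m jog '[[0,0,1,0,0,0],[0,0,0.7,0,0,0],[0,0,0,0,0,0],[0,0,0,0,0,0]]'
```

```text
time: 24.3
tool_pos: [547.2, -152.5, 183.4]
tcp_rot: [3.142, -0.001, -0.25]
contact_force: [0.2, 0.3, 2.2]
grip_width: 49.6
finger_force: 30.0
```

Contact felt, so I release it and retreat upwards.

```bash
python3 -m jog '[[0,0,0,0,0,0],[0,0,0,0,0,0],[0,0,0,0,0,0],[0,0,0,0,0,0]]' 62 && python3 -m jog '[[0,0,-3,0,0,0],[0,0,-8,0,0,0],[0,0,-15,0,0,0],[0,0,-25,0,0,0],[0,0,-30,0,0,0],[0,0,-30,0,0,0],[-10,0,-20,0,0,0],[-25,0,-10,0,0,0],[-30,0,-5,0,0,0],[-25,0,0,0,0,0],[-10,0,0,0,0,0],[0,0,0,0,0,0]]' && python3 -m jog '[[0,0,0,0,0,0],[0,0,0,0,0,0],[0,0,0,0,0,0],[0,0,0,0,0,0],[0,0,0,0,0,0],[0,0,0,0,0,0],[0,0,0,0,0,0],[0,0,0,0,0,0]]'
python3 - <<'E'
from h import *
w=bot.capture("wrist");s=bot.capture("scene")
a=w[:290,100:400,::-1];b=cv2.resize(s[150:310,80:220,::-1],None,fx=2.5,fy=2.5,interpolation=3)
h=max(len(a),len(b));pad=lambda q:cv2.copyMakeBorder(q,0,h-len(q),0,4,0)
cv2.imwrite("pics/l.png",np.hstack([pad(a),pad(b)]))
E
```

```text
time: 24.7
tool_pos: [547.0, -152.6, 183.0]
tcp_rot: [3.141, 0.0, -0.25]
contact_force: [-0.7, -0.3, 0.8]
grip_width: 57.0
finger_force: 0.0
time: 25.9
tool_pos: [449.6, -127.6, 330.1]
tcp_rot: [3.141, -0.002, -0.25]
contact_force: [0.8, -0.0, -0.8]
grip_width: 56.9
finger_force: 0.0
time: 26.7
tool_pos: [450.1, -127.8, 329.1]
tcp_rot: [3.141, -0.0, -0.25]
contact_force: [0.5, -0.3, -0.2]
grip_width: 56.8
finger_force: 0.0
```

View pics/l.png

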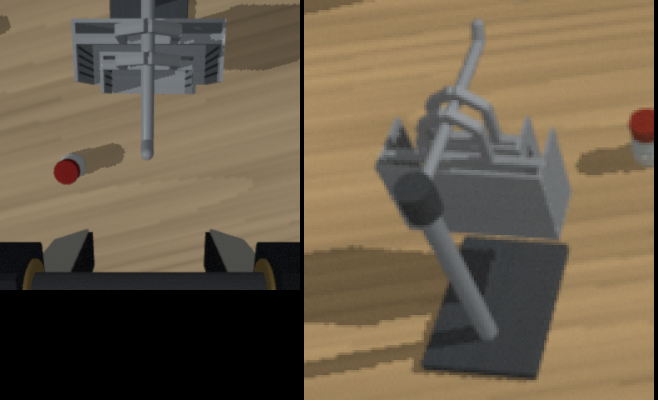

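The picture shows both loops on the arm, the wide one at wrist row 24 and the narrow one at row 46. The narrow pocket sits inside the wide one's walls, and both are level and square to the arm. I'll check they are still, then hand in.

Run:
```python
from h import *
a=bot.capture("scene").astype(int)
for i in range(8):b=bot.capture("scene").astype(int)
d=abs(a-b)[180:250,105:195];print(d.max(),(d>25).sum())
if (d>25).sum()<30: print(bot.close_job())
```

```text
7 0
the job is handed in; nothing more can be done
None
```

Both carriers hang still and square on the hook's level arm, open sides towards the tip: the wide one hung first, then the narrow one about 22 mm nearer the tip with its back between the wide one's side walls. I left the round basket untouched and handed the job in at about 27 s.

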